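# Clamp the art board in the sheet press

## Task

Two bench presses stand on the calligraphy table. On the one that has a white art board lying under its raised plate, slide the safety catch fully out sideways by its upright knob, then bring the press handle all the way down so that the plate clamps the board, and let go of it with the handle down and the catch still out. Leave the handle of the other, empty press up.

Things in the scene. Friction and masses are not known exactly. Their poses are not given: they have to be found in the camera images.
- press: The loaded press, fixed: grey base 180 x 160 x 12 mm with a white board 140 x 200 x 6 mm on it (the empty press has none). Origin: centre of the base's underside, z up, x handle to column, y to the left. Column 133 mm high at x 75. Lever pivot: axis along y at x 75, z 110 mm; arm 18 mm wide runs towards -x, pitched 40 deg up at the start, 5 deg up at its lower stop. Unsprung, stays where left.
- press_knob (a point): Wooden catch knob, 20 mm thick, z 108 to 150 mm; point on its axis, z 132. In the press's frame x 20, y -75 to -80 mm at the start; slides level along -y to a stop at y -111 (fully out), about 2 N, stays where left. Its bolt (track top z 100, y 15 to -130, 22 mm wide) ends in a block under the lever arm that holds the lever up, clear of it once the knob is past y -95. Open air around the knob.
- press_grip (a point): Centre of the wooden cross bar on the end of the loaded press's lever: round, 18 mm thick, 80 mm long, along the press's y axis, 205 mm from the pivot, open air above. In the press's frame x -82, z 242 mm at the start; x -129, z 128 fully down. About 3 to 5 N pushes it down. Its axes turn with the lever.
- spare_grip (a point): Centre of the same cross bar on the other, empty press (same make and size, no board on its base), which stays up.

How it is judged:
On the way, in this order (a step that is already met when the one before it is completed fails the run):
1. the catch of the loaded press is slid out (at least 22 mm of its 36 mm) while its handle is still up (y of press_knob in the frame of press below -0.097 m and z of press_grip in the frame of press above 0.21 m), for 0.1 s.
2. the handle of the loaded press is brought all the way down (z of press_grip in the frame of press below 0.141 m), for 0.2 s.
At the end, for the whole second after the job is handed in: The loaded press's handle is fully down (its centre within about 13 mm of its lowest height, 128 mm), its catch is still out (at least 22 mm of its 36 mm travel), and the empty press's handle is within 20 mm of where it started (z of press_grip in the frame of press below 0.141 m and y of press_knob in the frame of press below -0.097 m and distance of spare_grip from where it was at the start of the episode below 0.02 m); the robot touches nothing.
It fails at once if the handle of the empty press is moved by more than 20 mm (distance of spare_grip from where it was at the start of the episode above 0.02 m).
It also fails if it takes over 40 s, if anything falls off the work surface, if the arm or the gripper's body presses on something with over 40 N, if the wrist force passes 120 N, or if a joint passes its speed limit or range.

## Robot

A 6-joint arm with a two-finger parallel gripper is mounted at the origin on the work surface. World frame = base frame: x ahead of the robot, y to its left, z up, the work surface at z = 0. Lengths are in m, angles in rad, forces in N, time in s.
With the tool pointing down it reaches from about 0.275 to 0.825 m from the base axis. Payload 5.2 kg.
Tool frame: the origin (TCP) lies midway between the tips of the shut fingers; the grasp point (between the pads) lies 19 mm behind it (grasp_offset is the z of the grasp point in the tool frame, in m); z points along the fingers, y is the line along which they close (so a half turn about z gives the same grasp; the last joint's range is limited). The gripper opens to 93 mm and grips with 3 to 60 N. Pads are 15 mm wide; open, the fingers measure 128 mm over their backs; the gripper's body (75 mm by 188 mm) begins 65 mm behind the grasp point.
Start: joints at [-1.545, 0.259, 1.535, -0, 1.348, -0.203], TCP at [0.125, -0.536, 0.219] pointing down, gripper open.
Joint ranges: [-3.14, 3.14], [-0.91, 2.08], [0.19, 2.58], [-1.22, 4.36], [0.22, 2.71], [-3.12, 3.12]. Speed limits (rad/s): [2.57, 2.57, 3.14, 3.14, 3.14, 3.14].

## Interface

Orientations are given as a rotation vector (axis times angle).
In Python, from cell import move_pose, move_l, move_joints, command_gripper, wait, ik, observe, read_camera, camera_model, Unreachable, close_job, grasp_offset gives the robot as it stands. Calls block until the motion is done:
- move_pose(position, orientation): joint-space move of the TCP to a pose.
- move_l(position, frame=None, speed=0.15): straight line of the TCP; frame=None keeps the orientation; speed is the mean speed in m/s.
- move_joints(angles): joint-space move.
- command_gripper(opening): finger opening in m; the grip force is fixed at half the most; returns when the fingers have stopped.
- wait(seconds).
- ik(position, orientation): joint angles nearest the present ones, or None.
- observe(): the state.
- read_camera(name): name is "scene" or "top"; returns the picture (420x560x3 uint8, blue, green, red); there is no depth.
- camera_model(name): a dict with "fx", "fy", "cx", "cy" (pixels), "pose" (4x4, takes a point from camera to world coordinates). Camera axes: x right, y down, z forward; pixel columns grow to the right and rows downward; lengths in m; the calibration is good to about 2 mm. A picture is of the moment at which its call begins. camera_model takes no time and is no camera call.
A pose or a line that the arm cannot do raises Unreachable and nothing moves.
- close_job(): hands the job in; it is judged then, once.
The state is a dict: "t": time; "joint_pos": joint angles; "joint_velocities": joint speeds; "tau": joint torques, N m; "tool_pos": TCP position; "orientation": TCP orientation; "contact_force": force on the tool from outside, world axes, zero at the start; "torque": the same for the moment, N m; "grip_width": finger opening in m; "gripper_force": force on a finger pad.
Only numpy, scipy, OpenCV 4.12 (cv2) and the standard library are available. Lean on these libraries where they do the work, as an engineer would, in place of code of your own. Each camera call takes 0.05 s, during which the arm holds its last target. There are 200 camera calls.

## Working session

There is one attempt and no reset: what is moved stays moved. The work goes in short steps, each a Python script; the robot and the scene stay as the last script left them, time stands still between calls to the robot, and variables do not carry over. Pictures are saved under pics/ and viewed, at most 10 in all, crops included, and the job is handed in when it is done.

```bash
mkdir -p pics; python3 - <<'E'
from cell import *
import cv2,numpy as np
for n in("scene","top"):
    cv2.imwrite(f"pics/{n}0.png",read_camera(n)); m=camera_model(n); print(n,m["fx"],m["fy"],m["cx"],m["cy"]); print(np.round(m["pose"],3))
print(observe()["t"],observe()["orientation"],grasp_offset)
E
```

```text
scene 416.1053908785243 416.1053908785243 282.0693085354273 213.405702720279
[[-1.090e-01  8.210e-01 -5.600e-01  1.022e+00]
 [ 9.940e-01  9.100e-02 -6.000e-02  2.200e-02]
 [ 1.000e-03 -5.630e-01 -8.260e-01  9.050e-01]
 [ 0.000e+00  0.000e+00  0.000e+00  1.000e+00]]
top 540.7712508584059 540.7712508584059 271.61155497466626 203.5902310929045
[[ 0.01  -0.998  0.056  0.482]
 [-1.    -0.011 -0.015 -0.009]
 [ 0.016 -0.055 -0.998  1.096]
 [ 0.     0.     0.     1.   ]]
0.1 [-3.11938295e+00 -3.58429754e-01 -2.17130760e-04] -0.0188
```

View pics/scene0.png

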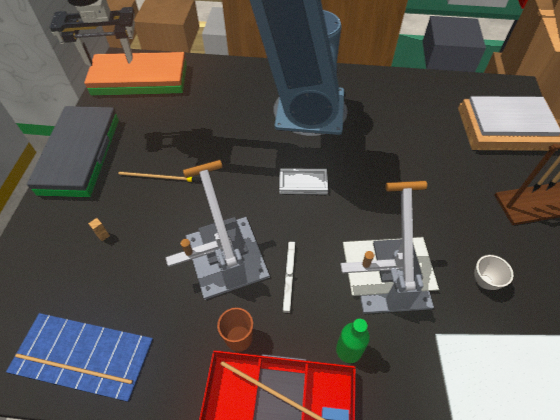

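View pics/top0.png

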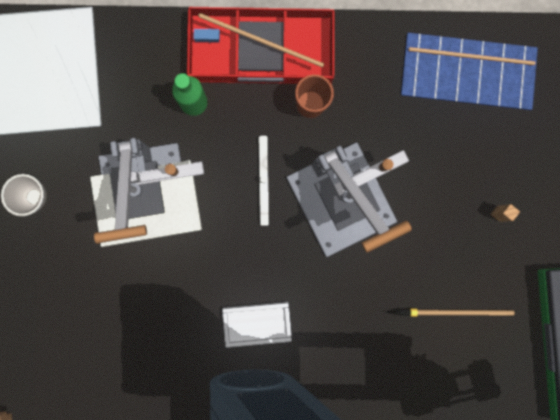

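The loaded press is the right-hand one in the scene view (grip near (407,186), knob near (368,259)). In the top view it is on the left (grip near (120,234), knob near (172,169)). I'll segment the wood in both views and triangulate.

```bash
cat >h.py <<'E'
from cell import *
import cv2,numpy as np
def ray(n,uv):
    m=camera_model(n);P=np.array(m["pose"])
    d=P[:3,:3]@[(uv[0]-m["cx"])/m["fx"],(uv[1]-m["cy"])/m["fy"],1]
    return P[:3,3],d/np.linalg.norm(d)
def tri(a,b):
    (o1,d1),(o2,d2)=ray("scene",a),ray("top",b)
    s=np.linalg.lstsq(np.c_[d1,-d2],o2-o1,rcond=None)[0]
    p,q=o1+s[0]*d1,o2+s[1]*d2
    return (p+q)/2,np.linalg.norm(p-q)
def onz(n,uv,z):
    o,d=ray(n,uv); return o+d*(z-o[2])/d[2]
def wood(n,img,box):
    x0,y0,x1,y1=box; h=cv2.cvtColor(img[y0:y1,x0:x1],cv2.COLOR_BGR2HSV)
    m=cv2.inRange(h,(4,100,50),(22,255,255))
    cs=cv2.findContours(m,cv2.RETR_EXTERNAL,cv2.CHAIN_APPROX_NONE)[0]
    c=max(cs,key=cv2.contourArea)+np.array([x0,y0])
    return c,cv2.minAreaRect(c)
E
python3 - <<'E'
from h import *
S,T=cv2.imread("pics/scene0.png"),cv2.imread("pics/top0.png")
for nm,a,b in(("grip",(380,172,435,200),(88,218,152,250)),("knob",(355,245,382,272),(160,158,184,180)),("sgrip",(178,155,228,180),(355,215,418,255))):
    (c1,r1),(c2,r2)=wood("scene",S,a),wood("top",T,b)
    print(nm,r1,r2,tri(r1[0],r2[0]))
    if nm!="knob":
        for n,c,z in(("scene",c1,.242),("top",c2,.242)):
            c=c[:,0]; e=[onz(n,c[c[:,0].argmin()],z),onz(n,c[c[:,0].argmax()],z)]
            vx,vy,x,y=cv2.fitLine(c.astype(np.float32),cv2.DIST_L2,0,.01,.01).ravel()
            d=onz(n,(x-20*vx,y-20*vy),z)-onz(n,(x+20*vx,y+20*vy),z)
            if d[1]<0:d=-d
            print(n,np.round(e,3).tolist(),"len",np.linalg.norm(e[0]-e[1]),"yaw deg",np.degrees(np.arctan2(-d[0],d[1])))
# board outline in top (white)
h=cv2.cvtColor(T,cv2.COLOR_BGR2HSV);m=cv2.inRange(h,(0,0,150),(180,60,255));m[:,:85]=0;m[:,206:]=0;m[:140]=0;m[250:]=0
c=max(cv2.findContours(m,0,1)[0],key=cv2.contourArea);print(cv2.approxPolyDP(c,4,True)[:,0].tolist())
for uv in((104,245),(200,230)):print("board corner",onz("top",uv,.018))
E
```

```text
grip ((405.9886474609375, 185.32333374023438), (9.786105155944824, 42.234771728515625), 86.3086166381836) ((119.43450164794922, 234.5087432861328), (11.167832374572754, 51.8742561340332), 82.40535736083984) (array([0.47784771, 0.21570634, 0.24317017]), np.float64(0.0008872094959383952))
scene [[0.481, 0.173, 0.242], [0.474, 0.258, 0.242]] len 0.08457125238070017 yaw deg 9.854190465523633
top [[0.478, 0.256, 0.242], [0.481, 0.177, 0.242]] len 0.0797263053311355 yaw deg 10.006538001981879
knob ((367.0000305175781, 258.5000305175781), (8.497057914733887, 16.099689483642578), 26.56505012512207) ((171.0, 169.5), (9.0, 10.0), 90.0) (array([0.59390513, 0.1554841 , 0.13492216]), np.float64(0.0015450612458465032))
sgrip ((199.3270263671875, 169.43785095214844), (10.440048217773438, 46.39204788208008), 72.89727020263672) ((386.5000305175781, 236.00003051757812), (11.180338859558105, 51.876773834228516), 63.43495178222656) (array([ 0.48014439, -0.20721207,  0.23976599]), np.float64(0.00482407352207111))
scene [[0.504, -0.249, 0.242], [0.47, -0.163, 0.242]] len 0.09164807576501627 yaw deg 31.234518267925225
top [[0.468, -0.165, 0.242], [0.491, -0.243, 0.242]] len 0.08111902036737252 yaw deg 26.647386106571172
[[201, 163], [180, 163], [176, 145], [151, 149], [159, 169], [146, 171], [142, 157], [134, 158], [131, 180], [137, 171], [140, 181], [133, 184], [137, 191], [131, 194], [138, 193], [140, 183], [159, 180], [164, 212], [128, 220], [128, 227], [145, 225], [145, 235], [101, 245], [200, 229], [192, 176], [202, 173]]
board corner [0.45586222 0.30547982 0.018     ]
board corner [0.48746983 0.11642114 0.018     ]
```

```bash
cat >>h.py <<'E'
from scipy.spatial.transform import Rotation as Ro
yaw=np.radians(9.9); X=np.array([np.cos(yaw),np.sin(yaw),0]); Y=np.array([-np.sin(yaw),np.cos(yaw),0]); Z=np.array([0,0,1.])
O=np.array([.4778,.2157,0])+.082*X
def down(a):   # tool down, closing line at press-frame angle a (deg); pick the reachable half turn nearest to mid range
    y=np.cos(np.radians(a))*X+np.sin(np.radians(a))*Y
    return [Ro.from_matrix(np.c_[np.cross(s*y,-Z),s*y,-Z]).as_rotvec() for s in(1,-1)]
def best(p,a):
    c=[(abs(q[5]),o) for o in down(a) if (q:=ik(p,o)) is not None]
    return min(c,key=lambda t:t[0])[1]
def P(x,y,z): return O+x*X+y*Y+z*Z
E
python3 - <<'E'
from h import *
K=np.array([.593,.156,0]); print("knob in press",(K-O)@X,(K-O)@Y)
p=observe()["tool_pos"]; move_l([p[0],p[1],.38],speed=.3)
hi=K+.38*Z; o=best(hi,30); print(o,np.round(ik(hi,o),2))
command_gripper(.06)
move_pose(hi,o)
move_l(K+.20*Z,speed=.25); s=observe(); print(s["t"],s["tool_pos"],s["contact_force"])
cv2.imwrite("pics/s1.png",read_camera("scene"))
E
```

```text
knob in press 0.021220427086349147 -0.07861725912362798
[1.33017861 2.84609017 0.        ] [ 0.08  0.33  1.05 -0.    1.76 -0.62]
5.325 [0.59399146 0.1558404  0.20145198] [ 0.67021571 -0.37240484  0.25282547]
```

View pics/s1.png

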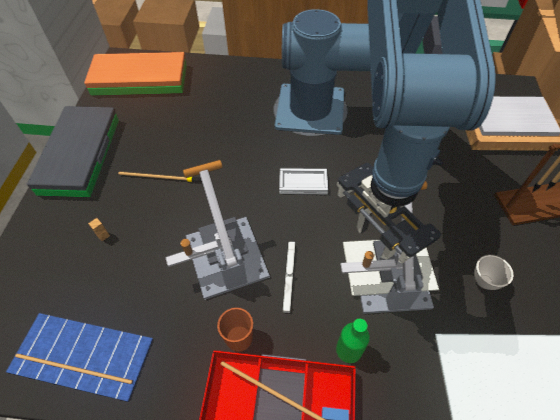

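The gripper sits over the knob (about (368,259)), with its body axis turned away from the lever bar (visible near (424,185)). I'll go down, grip and slide.

```bash
python3 - <<'E'
from h import *
K=np.array([.593,.156,0])
move_l(K+.116*Z,speed=.12); s=observe(); print(s["t"],s["contact_force"])
command_gripper(0); s=observe(); print(s["grip_width"],s["gripper_force"],s["contact_force"])
f0=s["contact_force"]; p0=s["tool_pos"]
for d in [.028]+[.030+.002*i for i in range(5)]:
    move_l(p0-d*Y,speed=.08); s=observe(); f=(s["contact_force"]-f0)@Y; print(d,f)
    if d>.029 and f>10: break
print(s["t"],s["grip_width"],"tcp in press",(s["tool_pos"]-O)@X,(s["tool_pos"]-O)@Y)
cv2.imwrite("pics/s2.png",read_camera("scene"))
E
```

```text
6.225 [-0.39213528 -0.3052277   1.27081788]
0.017907694761724085 30.00027984380722 [-0.54913527 -0.37586647  1.69183882]
0.028 -1.4663602251813748
0.03 -1.212257173308232
0.032 1.1831027202385236
0.034 4.774954663274923
0.036 10.906630771048908
8.475 0.01797735126712907 tcp in press 0.0212424381266374 -0.11176604290701747
```

View pics/s2.png

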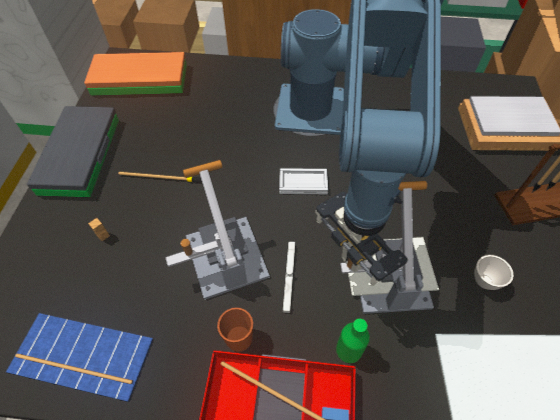

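The knob is at its stop (TCP y about -0.112 in the press frame, force rising) and the lever is still up near (407,186). Now I'll release it and press the handle down along its arc.

```bash
python3 - <<'E'
from h import *
p=observe()["tool_pos"]+.003*Y; move_l(p,speed=.05)
command_gripper(.05); p=observe()["tool_pos"]
move_l([p[0],p[1],.36],speed=.25)
cv2.imwrite("pics/s3.png",read_camera("scene"))
command_gripper(0)
def bar(a,h): a=np.radians(a); return P(.075-.205*np.cos(a),0,.110+.205*np.sin(a)+h)
hi=bar(40,.08); o=best(hi,0); print(np.round(ik(hi,o),2))
move_pose(hi,o); move_l(bar(40,.02),speed=.2)
f0=observe()["contact_force"]; print(observe()["t"],f0)
for a in (40,34,28,22,16,11,8,6,5,4.2,3.4,2.6):
    move_l(bar(a,.010),speed=.1); s=observe(); f=s["contact_force"]-f0; print(a,np.round(f,1),np.round(s["tool_pos"][2],4))
    if f[2]>25 or (a<6.5 and f[2]>12): break
print(s["t"])
cv2.imwrite("pics/s4.png",read_camera("scene"))
E
python3 -c "
import cv2,numpy as np
a=[cv2.imread(f'pics/s{i}.png')[120:340,140:460] for i in(3,4)]
cv2.imwrite('pics/s34.png',np.hstack(a))"
```

```text
[ 0.21  0.16  1.41 -0.    1.57  0.04]
12.7667 [-0.57370551 -0.27309965  1.11938245]
40 [ 0.9  0.1 -1.4] 0.2526
34 [ 0.7  0.1 -0.8] 0.2352
28 [ 0.7 -0.2 -1.2] 0.2165
22 [ 0.6 -0.6 -0.4] 0.1968
16 [ 2.   0.3 -1.9] 0.1766
11 [ 1.  -0.7 -0.7] 0.1592
8 [ 0.7  0.3 -1.1] 0.1486
6 [ 0.2  0.4 -0.5] 0.1413
5 [ 0.7 -0.5 -1.4] 0.1378
4.2 [-3.5 -0.5 13.2] 0.1368
15.8167
```

View pics/s34.png

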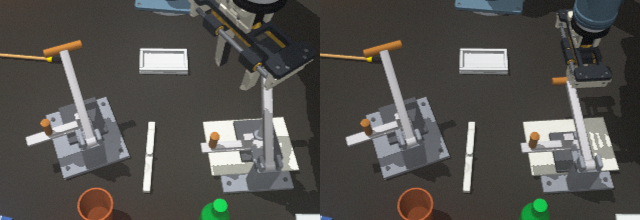

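The right panel shows the handle down with its bar near (560,80) under the fingertips, and the catch knob still out near (533,140). The stop force came at the expected height. I'll retreat and check.

```bash
python3 - <<'E'
from h import *
p=observe()["tool_pos"]; move_l([p[0],p[1],.30],speed=.2)
move_l([.36,.06,.38],speed=.3)
S,T=read_camera("scene"),read_camera("top"); cv2.imwrite("pics/s5.png",np.hstack([S[120:340,140:460],T[100:320,60:440]]))
print(observe()["t"],observe()["contact_force"],"expect bar",P(-.129,0,.128),"knob",P(.02,-.111,.132))
E
```

```text
17.7 [-0.89658907 -0.05599991  0.12658025] expect bar [0.43149986 0.20761933 0.128     ] knob [0.59736528 0.12388963 0.132     ]
```

View pics/s5.png

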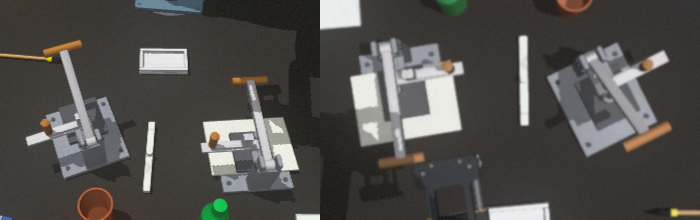

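The handle is down (scene bar near (390,200), top bar near (141,260)), the knob is out near (354,259) in the scene view, and the spare press is still up. I'll check the bar and knob by triangulation, then hand in.

```bash
python3 - <<'E'
from h import *
S,T=read_camera("scene"),read_camera("top")
ok=True
for nm,a,b,e in(("grip",(368,190,412,212),(112,248,168,272),P(-.129,0,.128)),("knob",(342,248,366,272),(178,156,198,178),P(.02,-.111,.132)),("spare",(178,155,228,180),(355,215,418,255),np.array([.480,-.207,.240]))):
    p,g=tri(wood("s",S,a)[1][0],wood("t",T,b)[1][0]); print(nm,p,g,"err",p-e); ok&=np.linalg.norm(p-e)<.012
if ok: print(close_job())
E
```

```text
grip [0.43270674 0.20682658 0.13033484] 0.0001278122701396255 err [ 0.00120688 -0.00079275  0.00233484]
knob [0.60034187 0.12675169 0.13656926] 0.0001594770236342508 err [0.00297659 0.00286206 0.00456926]
spare [ 0.47995555 -0.20777447  0.23843184] 0.004388516871002414 err [-4.44458128e-05 -7.74466390e-04 -1.56816456e-03]
the job is handed in; nothing more can be done
None
```

I handed the job in at about 18 s: the loaded press's catch is fully out, its handle is fully down (bar measured at about 130 mm) and released, and the empty press's handle is still up; the verdict was not shown.

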